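# Load a two-part adhesive kit in the bench holder and open the tall jar

### The arm

A 6-joint arm with a two-finger parallel gripper is mounted at the origin on the work surface. World frame = base frame: x ahead of the robot, y to its left, z up, the work surface at z = 0. Lengths are in m, angles in rad, forces in N, time in s.
With the tool pointing down it reaches from about 0.35 to 0.875 m from the base axis. Payload 4.2 kg.
Tool frame: the origin (TCP) lies midway between the tips of the shut fingers; the grasp point (between the pads) lies 19 mm behind it (grip_depth is the distance from the TCP to the grasp point, in m); z points along the fingers, y is the line along which they close (so a half turn about z gives the same grasp; the last joint's range is limited). The gripper opens to 87 mm and grips with 3 to 60 N. Pads are 19 mm wide; open, the fingers measure 117 mm over their backs; the gripper's body (75 mm by 190 mm) begins 51 mm behind the grasp point.
Start: joints at [-1.068, 0.385, 0.008, 0, -1.194, -0.259], TCP at [0.151, -0.606, 0.223] pointing down, gripper open.
Joint ranges: [-3.14, 3.14], [-1.21, 2.06], [-1.07, 1.41], [-3.16, 2.05], [-2.99, -0.16], [-3.1, 3.1]. Speed limits (rad/s): [2.79, 2.79, 3.14, 3.14, 3.14, 3.14].

### API

Orientations are given as a rotation vector (axis times angle).
In Python, from workcell import state, camera, hand_in, grip_depth gives the robot as it stands. The module is installed in compiled form; this text tells all that it offers.
- The arm moves only by the tool arm_command, never from a script. Its argument "commands" is a list of rows, each a list of 2 entries, a list of its own where there are three numbers: the shift along the tool's x, y, z in mm, then the turn, a rotation vector about the tool's x, y, z in rad. A call has 1 to 5 rows; each row is the pose to reach, as a shift and turn from the pose commanded when the call began, along the tool's axes at that moment; what a row does not reach only later rows make up. A row lasts 1/10 s, in which the tool goes at most 50 mm and 8.59 degrees, less where a joint would pass 70% of its speed; a pose out of reach is approached as far as the arm can. A call with a gripper value outside its range is refused whole. "fingers" is the opening, from 0 (shut) to 1 (fully open), set as the call begins (left out, the last holds). The fingers move at their own pace and stop on an object; "squeeze" is the grip in N (left out, the last holds). Time passes only in rows, so rows that repeat a pose let the fingers close. It gives the time, the measured TCP pose, the force, the opening and the grip force at its end, in the units of the state.
- state(): the state, without advancing time (a new reading comes with each control period).
- camera(name): name is "side" or "top" or "wrist"; returns a dict with "color" (480x640x3 uint8, red, green, blue), "camera_matrix" (3x3 intrinsics, pixels), "R" (3x3) and "t" (3): a world point X has camera coordinates R X + t; the wrist camera has in their place "hand_eye" (4x4, takes a point from camera to tool coordinates, whose origin is the TCP and whose axes are the flange's). Camera axes: x right, y down, z forward; pixel columns grow to the right and rows downward; lengths in m; the calibration is good to about 2 mm. A picture is of the moment at which its call begins: read the wrist's pose just before it. There is no depth.
- hand_in(): hands the job in; it is judged then, once.
The state is a dict: "clock": time; "qpos": joint angles; "joint_vel": joint speeds; "effort": joint torques, N m; "ee_pos": TCP position; "eef_rot": TCP orientation; "force": force on the tool from outside, world axes, zero at the start; "wrist_torque": the same for the moment, N m; "opening": finger opening in m; "gripper_force": force on a finger pad.
Only numpy, scipy, OpenCV 4.12 (cv2) and the standard library are available. Lean on these libraries where they do the work, as an engineer would, in place of code of your own. Each camera call takes 0.05 s, during which the arm holds its last target. There are 200 camera calls.

### The job

Stand the short square jar in the holder pocket whose tag has one stud and let go of it, then stand the tall square jar in the pocket whose tag has two studs, both upright and fully down. With the pocket bracing the tall jar, unscrew its cap anticlockwise (about a fifth of a turn frees it), stop turning once it is free, lift it straight off and finish still holding it level in the gripper, two to three centimetres clear above the jar's mouth and touching nothing else. Leave the tin, the steel coupling and the carton where they are.

Things in the scene. Friction and masses are not known exactly. Their poses are not given: they have to be found in the camera images.
- short_jar: Shorter of two loose square grey plastic jars: body 46 x 46 mm, 48 mm high, with a white ribbed cap 29 mm across and 14 mm high that is part of it and does not turn (62 mm in all, 0.22 kg give or take a third). Origin: centre of its underside; z up, x and y square to the sides. All four sides alike. Starts standing on the bench.
- tall_jar: Taller square grey jar: body 46 x 46 mm, 60 mm high (shoulder), 84 mm with cap on, 0.30 kg +-30 %. Under the cap: a neck with two side lugs and a white seal plug with a raised bar, whose top (the mouth) is 78 mm above the underside. Origin: centre of its underside; z up, x and y square to the sides, all alike. Starts standing on the bench, cap on tight; lifting an unturned cap lifts the jar.
- cap: Loose round white ribbed cap of the tall jar, 43 mm across, 24 mm high, 30 g. Origin: centre of its lower edge; z up. Screwed on, that edge rests on the shoulder, 60 mm above the jar's underside. Turned anticlockwise (from above) about 1 rad it is free, lifts straight off, clears the mouth once raised 18 mm. Turning takes 0.35 N m (grip 40 N or more), has slight play, does not raise it.
- cap_turn (a joint): Turn of the tall jar's seal plug, which the cap drives, relative to the jar: 0 rad = tight, grows anticlockwise seen from above; the cap comes free at about 0.95 rad; turned 1.2 to 1.5 rad is good, beyond 1.75 rad is overturned; hard stop at 2.0 rad. It stays where it is left.
- holder: Aluminium jar holder, 90 mm (its x) by 190 mm (its y), 27 mm high, screwed to the bench, turned up to 0.45 rad. Two square pockets 50 x 50 mm, 22 mm deep, chamfered, floor 5 mm above the bench, centred at x = 0, y = -50 and +50 mm; their walls stop a jar turning (5 degrees of play). Origin: centre of its underside; z up; x away from the robot.
- pocket1 (a point): Centre of the floor of the pocket that belongs to the tag with one stud (5 mm above the bench); axes parallel to the holder's. It may be the left or the right pocket.
- pocket2 (a point): Centre of the floor of the pocket that belongs to the tag with two studs (5 mm above the bench); axes parallel to the holder's.
- tag1: Dark steel tag 16 x 42 x 2 mm with one round stud (12 mm across, 2 mm proud), fixed on the holder's top at the robot's side of pocket 1, 35.5 mm from the pocket's centre. Origin: centre of its underside.
- tag2: Like tag1 but with two studs, at the robot's side of pocket 2.
- tin: Bystander: green metal tin, 80 mm diameter, 75 mm high, 0.5 kg. Origin: centre of its underside.
- coupling: Bystander: plain steel pipe coupling standing on end, 56 mm diameter, 45 mm high. Origin: centre of its underside.
- carton: Bystander: closed cardboard carton, 70 x 100 x 60 mm. Origin: centre of its underside.

How it is judged:
On the way, in this order (a step that is already met when the one before it is completed fails the run):
1. the short jar stands fully down in the one-stud pocket, released (horizontal distance between short_jar and pocket1 below 0.006 m and z of short_jar in the frame of pocket1 below 0.004 m and angle between short_jar's own z axis and vertical below 0.08 rad and contact force between short_jar and the fingers below 0.1 N), for 0.2 s.
2. the tall jar stands fully down in the two-stud pocket, cap still on (horizontal distance between tall_jar and pocket2 below 0.006 m and z of tall_jar in the frame of pocket2 below 0.004 m and angle between tall_jar's own z axis and vertical below 0.08 rad and z of cap in the frame of tall_jar below 0.066 m), for 0.2 s.
3. the cap is turned free while the tall jar is braced in its pocket (horizontal distance between tall_jar and pocket2 below 0.006 m and z of tall_jar in the frame of pocket2 below 0.004 m and angle between tall_jar's own z axis and vertical below 0.08 rad and value of joint cap_turn above 0.95 rad), for 0.1 s.
At the end, for the whole second after the job is handed in: Both jars fully down in their pockets (6 mm, upright within 0.08 rad), untouched; the cap held still by the fingers alone, level within 0.2 rad, within 15 mm of the tall jar's axis, its lower edge 80 to 130 mm above that jar's underside; turn 0.95 to 1.75 rad. Ends holding (all of step 1 and all of step 3 and z of cap in the frame of tall_jar between 0.08 and 0.13 m and horizontal distance between cap and tall_jar below 0.015 m and angle between cap's own z axis and vertical below 0.2 rad and contact force between cap and the fingers above 2 N and contact force between cap and tall_jar below 0.05 N and contact force between cap and holder below 0.05 N and contact force between cap and short_jar below 0.05 N and contact force between tall_jar and the arm below 0.1 N and contact force between tall_jar and the fingers below 0.1 N and value of joint cap_turn below 1.75 rad and linear speed of cap below 0.03 m/s and linear speed of tall_jar below 0.02 m/s); the arm keeps its last pose, push and grip.
It fails at once if the cap is turned on well past its release (value of joint cap_turn above 1.75 rad).
It fails at once if the cap is unscrewed while the tall jar is not braced in its pocket (value of joint cap_turn between 0.3 and 0.95 rad and (horizontal distance between tall_jar and pocket2 above 0.012 m or z of tall_jar in the frame of pocket2 above 0.015 m)).
It fails at once if a jar is knocked over (angle between any of tall_jar, short_jar's own z axis and vertical above 0.7 rad).
It fails at once if a bystander is disturbed (distance of any of tin, coupling, carton from where it was at the start of the episode above 0.03 m).
It also fails if it takes over 67 s, if anything falls off the work surface, if the arm or the gripper's body presses on something with over 40 N, if the wrist force passes 120 N, or if a joint passes its speed limit or range.

## Working session

There is one attempt and no reset: what is moved stays moved. The work goes in short steps, Python scripts to look and compute and a tool call to move; the robot and the scene stay as the last step left them, time stands still between calls to the robot, and variables do not carry over. Pictures are saved under pics/ and viewed, at most 10 in all, crops included, and the job is handed in when it is done.

Besides the shell and the picture viewer there is one more tool, called by a JSON object that holds its "op" and its "data". arm_command: Moves the arm, as the interface text tells. Its arguments: {"type":"object","properties":{"commands":{"type":"array"},"fingers":{"type":"number"},"squeeze":{"type":"number"}},"required":["commands"]}

```bash
mkdir -p pics
python3 - <<'E'
from workcell import *
import cv2,numpy as np
s=state();print({k:np.round(v,4) for k,v in s.items()},grip_depth() if callable(grip_depth) else grip_depth)
for n in ["top","side"]:
    c=camera(n);cv2.imwrite(f"pics/{n}.png",c["color"][...,::-1]);np.savez(f"{n}.npz",**c)
    print(n,c["camera_matrix"].round(1).tolist(),c["R"].round(3).tolist(),c["t"].round(3), (-c["R"].T@c["t"]).round(3))
s=state();c=camera("wrist");np.savez("wrist0.npz",ee=s["ee_pos"],rot=s["eef_rot"],**c);print(c["hand_eye"].round(3).tolist())
E
```

```text
{'clock': np.float64(0.0), 'qpos': array([-1.0684e+00,  3.8550e-01,  6.6000e-03, -5.0000e-04, -1.1940e+00,
       -2.5860e-01]), 'joint_vel': array([ 0.0008, -0.0015,  0.0014, -0.0001,  0.0007,  0.0013]), 'effort': array([-7.00000e-04, -3.90665e+01,  1.87403e+01,  4.21990e+00,
        1.08000e-02, -2.00000e-04]), 'ee_pos': array([ 0.1507, -0.6059,  0.2215]), 'eef_rot': array([ 0.3817, -3.118 , -0.0033]), 'force': array([0.3632, 0.0373, 0.029 ]), 'wrist_torque': array([0.0327, 0.0458, 0.0057]), 'gripper_force': np.float64(0.0), 'opening': np.float64(0.0872)} 0.0187
top [[476.1, 0.0, 325.3], [0.0, 476.1, 241.4], [0.0, 0.0, 1.0]] [[0.03, -1.0, 0.009], [-0.995, -0.031, -0.095], [0.095, -0.006, -0.995]] [-0.084  0.536  0.999] [ 0.44  -0.061  1.046]
side [[567.5, 0.0, 304.8], [0.0, 567.5, 234.9], [0.0, 0.0, 1.0]] [[-0.85, -0.526, 0.006], [-0.375, 0.597, -0.71], [0.37, -0.606, -0.704]] [0.429 0.29  0.88 ] [0.148 0.586 0.822]
[[0.0, -0.963, -0.268, 0.072], [1.0, 0.0, -0.001, 0.002], [0.001, -0.268, 0.963, -0.161], [0.0, 0.0, 0.0, 1.0]]
```

View pics/top.png

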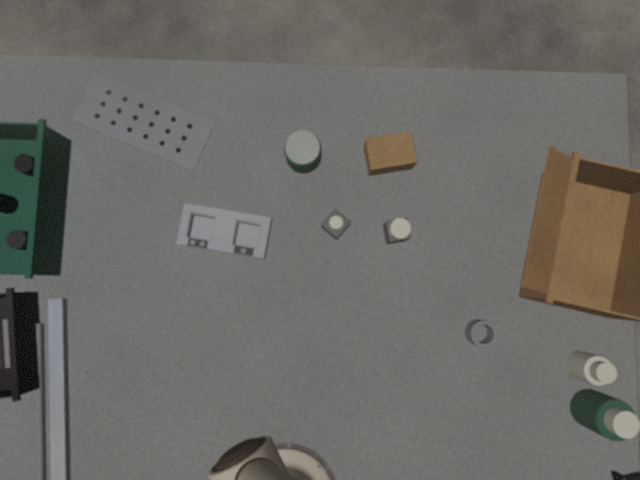

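View pics/side.png

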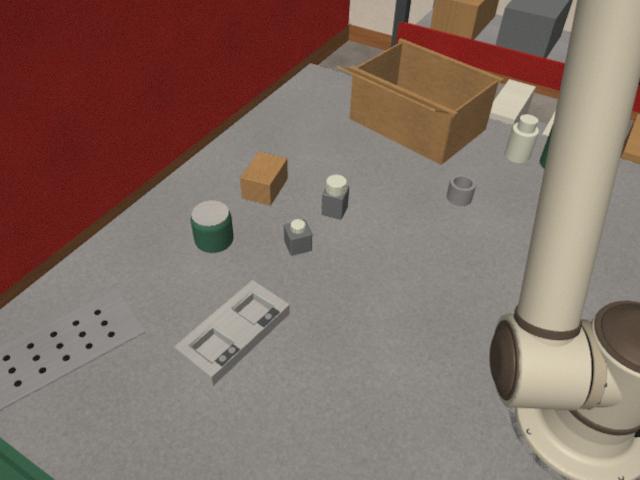

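The top view shows the holder at about (224,231), the short jar at (336,223), the tall jar at (399,230) and the coupling at (480,333). I'll zoom in on the tags and extract contours.

```bash
cat > h.py <<'E'
import numpy as np,cv2
def load(n): return dict(np.load(n+".npz"))
def ray(c,uv):
    K=c["camera_matrix"]; d=np.linalg.inv(K)@np.r_[uv,1.]
    return -c["R"].T@c["t"], c["R"].T@d
def plane(c,uv,z):
    o,d=ray(c,uv); return o+d*(z-o[2])/d[2]
def tri(c1,u1,c2,u2):
    (a,d),(b,e)=ray(c1,u1),ray(c2,u2); d/=np.linalg.norm(d);e/=np.linalg.norm(e)
    s=np.linalg.lstsq(np.c_[d,-e],b-a,rcond=None)[0]; p,q=a+s[0]*d,b+s[1]*e
    return (p+q)/2,np.linalg.norm(p-q)
E
python3 - <<'E'
from h import *
t,s=load("top"),load("side")
a=cv2.resize(t["color"][190:270,170:430],None,fx=3,fy=3,interpolation=cv2.INTER_CUBIC)
b=cv2.resize(s["color"][275:385,170:300],None,fx=3,fy=3,interpolation=cv2.INTER_CUBIC)
o=np.zeros((240+330,780,3),np.uint8);o[:240]=a;o[240:,:390]=b
b=cv2.resize(s["color"][165:265,270:360],None,fx=3.3,fy=3.3,interpolation=cv2.INTER_CUBIC);o[240:570,400:697]=b
cv2.imwrite("pics/crop.png",o[...,::-1])
def blobs(c,roi,lo,hi,nm):
    x0,y0,x1,y1=roi; g=cv2.cvtColor(c["color"],cv2.COLOR_RGB2GRAY)[y0:y1,x0:x1]
    m=cv2.inRange(g,lo,hi)
    for k in cv2.findContours(m,cv2.RETR_CCOMP,cv2.CHAIN_APPROX_NONE)[0]:
        if cv2.contourArea(k)>25:
            M=cv2.moments(k);r=cv2.minAreaRect(k)
            print(nm,lo,hi,"c",round(M['m10']/M['m00']+x0,1),round(M['m01']/M['m00']+y0,1),"A",M['m00'],"rect",np.round(np.add(r[0],(x0,y0)),1),np.round(r[1],1),round(r[2],1))
print([cv2.cvtColor(t["color"],cv2.COLOR_RGB2GRAY)[y,x] for y,x in [(215,198),(225,198),(225,220),(210,300),(223,336),(230,328),(230,399),(240,399)]])
blobs(t,(320,205,420,250),150,255,"topcap");blobs(t,(320,205,420,250),0,85,"topdark")
blobs(t,(170,195,280,265),135,255,"holder");blobs(t,(170,195,280,265),0,85,"hdark")
blobs(s,(270,165,360,260),150,255,"sidecap");blobs(s,(270,165,360,260),0,85,"sidedark")
blobs(s,(170,275,300,385),135,255,"sholder");blobs(s,(170,275,300,385),0,85,"shdark")
E
```

```text
[np.uint8(112), np.uint8(141), np.uint8(141), np.uint8(114), np.uint8(166), np.uint8(88), np.uint8(166), np.uint8(66)]
topcap 150 255 c 400.0 227.9 A 265.0 rect [400. 228.] [18. 18.] 90.0
topcap 150 255 c 335.6 221.8 A 102.0 rect [335.5 221.5] [11. 11.] 90.0
topdark 0 85 c 390.0 236.0 A 87.0 rect [391.9 236.7] [28. 16.] 34.3
topdark 0 85 c 334.8 231.7 A 49.0 rect [336.2 231.7] [14.5 27.3] 83.7
holder 135 255 c 224.6 228.9 A 2382.0 rect [223. 230.] [87.5 40.4] 9.3
hdark 0 85 c 248.8 251.2 A 32.0 rect [248.6 251.2] [7.  6.3] 18.4
sidecap 150 255 c 297.3 225.0 A 131.5 rect [297.5 225.5] [13. 13.] 90.0
sidecap 150 255 c 335.0 183.7 A 312.5 rect [336.  184.5] [21. 20.] 90.0
sidedark 0 85 c 301.5 245.0 A 254.0 rect [301.5 244.9] [13.9 22.6] 77.0
sidedark 0 85 c 287.0 240.2 A 39.0 rect [287. 240.] [ 4. 20.] 0.0
sidedark 0 85 c 344.5 203.1 A 88.0 rect [344.5 203. ] [ 5.6 30.6] 6.3
sidedark 0 85 c 277.9 182.5 A 288.5 rect [277.3 183.2] [10.9 40.2] 32.0
sholder 135 255 c 231.9 329.0 A 11821.5 rect [234.5 329.5] [109. 129.] 90.0
sholder 135 255 c 282.4 378.2 A 26.0 rect [282.3 378.2] [6.4 5.5] 
[... 367 characters left out ...]
older 135 255 c 177.5 327.3 A 110.5 rect [177. 328.] [10. 18.] 0.0
sholder 135 255 c 198.3 319.3 A 31.5 rect [198.3 319.3] [6.4 7.1] 45.0
sholder 135 255 c 191.5 313.7 A 44.5 rect [191.5 314. ] [ 7. 10.] 0.0
sholder 135 255 c 210.2 307.9 A 25.5 rect [210.  307.5] [8. 5.] -0.0
sholder 135 255 c 201.6 304.7 A 33.5 rect [200.7 304. ] [10.9  6.7] 9.5
sholder 135 255 c 243.9 303.2 A 154.5 rect [244.2 302.9] [ 7.1 26.4] 48.8
sholder 135 255 c 295.2 296.2 A 28.0 rect [294.8 296.3] [7.1 4.9] 45.0
sholder 135 255 c 287.0 292.7 A 44.0 rect [287.3 292.2] [7.8 8.5] 45.0
shdark 0 85 c 226.5 356.1 A 60.5 rect [226.9 354.9] [ 8.1 24.3] 47.0
shdark 0 85 c 267.9 317.2 A 91.5 rect [268. 317.] [ 7.6 21.5] 47.1
```

View pics/crop.png

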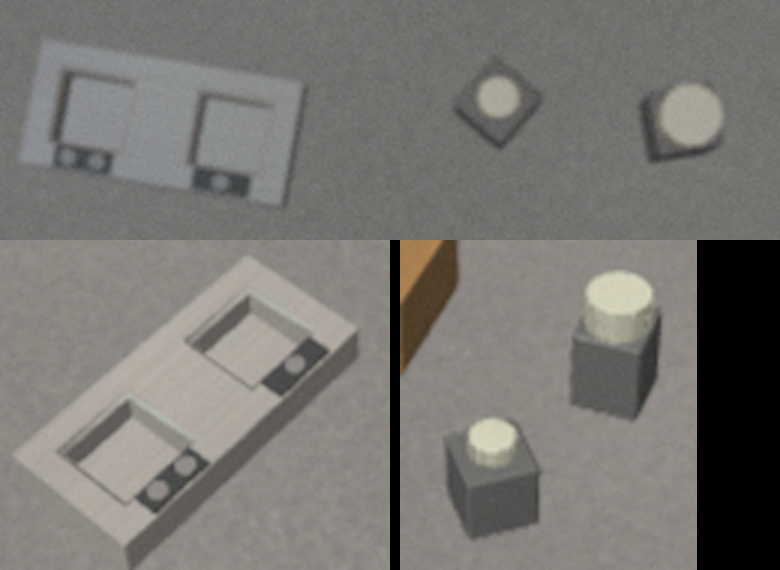

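The two-stud tag belongs to the left (+y) pocket and the one-stud tag to the right one. Next I'll compute the coarse positions.

Run:
```python
from h import *
t,s=load("top"),load("side")
T=lambda p:((p[0]+.5)/3-.5+170,(p[1]+.5)/3-.5+190)
S=lambda p:((p[0]+.5)/3-.5+170,(p[1]-240+.5)/3-.5+275)
J=lambda p:((p[0]-400+.5)/3.3-.5+270,(p[1]-240+.5)/3.3-.5+165)
for n,a,b in [("short",(498,97),(493,437)),("tall",(691,115),(619,293))]:
    p,e=tri(t,T(a),s,J(b));print(n,p.round(4),e.round(4))
P=[]
for a,b in [((43,40),(15,455)),((304,84),(248,255)),((286,206),(357,328)),((21,162),(130,543))]:
    p,e=tri(t,T(a),s,S(b));P.append(p);print(p.round(4),e.round(4))
P=np.array(P);c=P.mean(0);d=(P[0]-P[1]+P[3]-P[2])/2
print("holder",c,"yaw",np.arctan2(-d[0],d[1]),"sz",np.linalg.norm(d))
print("top side corners of short", [plane(t,T(q),.048).round(4).tolist() for q in [(498,57),(543,98),(500,148),(456,102)]])
from scipy.spatial.transform import Rotation as R
from workcell import state
st=state();print(R.from_rotvec(st["eef_rot"]).as_matrix().round(3))
```

```text
short [ 0.5759 -0.0883  0.0588] 0.0004
tall [ 0.5651 -0.2191  0.0821] 0.001
[0.6112 0.2397 0.0264] 0.0011
[0.5864 0.0513 0.025 ] 0.0012
[0.499  0.0613 0.0223] 0.0031
[0.5225 0.25   0.0272] 0.0012
holder [0.55475391 0.15057301 0.02523766] yaw -0.12756331601314014 sz 0.19015353130995846
top side corners of short [[0.6061, -0.0877, 0.048], [0.5779, -0.1202, 0.048], [0.5415, -0.0909, 0.048], [0.5731, -0.059, 0.048]]
[[-0.97  -0.241 -0.   ]
 [-0.241  0.97   0.002]
 [ 0.     0.002 -1.   ]]
```

{"op": "arm_command", "data": {"commands": [[[-168,122,0],[0,0,0]],[[-168,122,0],[0,0,0]],[[-168,122,0],[0,0,0]],[[-168,122,0],[0,0,0]],[[-168,122,0],[0,0,0]]], "fingers": 1, "squeeze": 40}}

```text
clock: 0.65
ee_pos: [0.2867, -0.4442, 0.2227]
eef_rot: [-0.39, 3.117, 0.001]
force: [0.1, -1.8, -0.5]
opening: 0.0872
gripper_force: 0.0
```

{"op": "arm_command", "data": {"commands": [[[-168,122,0],[0,0,0]],[[-168,122,0],[0,0,0]],[[-168,122,0],[0,0,0]],[[-168,122,0],[0,0,0]],[[-168,122,0],[0,0,0]]]}}

```text
clock: 1.15
ee_pos: [0.4206, -0.2858, 0.2225]
eef_rot: [-0.39, 3.117, 0.0]
force: [-0.7, -0.5, -0.9]
opening: 0.0865
gripper_force: 0.0
```

{"op": "arm_command", "data": {"commands": [[[-168,122,0],[0,0,0]],[[-168,122,0],[0,0,0]],[[-168,122,0],[0,0,0]],[[-168,122,0],[0,0,0]],[[-168,122,0],[0,0,0]]]}}

```text
clock: 1.65
ee_pos: [0.5543, -0.1269, 0.2218]
eef_rot: [-0.388, 3.117, 0.0]
force: [0.0, 0.3, 0.3]
opening: 0.0869
gripper_force: 0.0
```

```bash
cat >> h.py <<'E'
def wrist(fn):
    from workcell import state,camera
    from scipy.spatial.transform import Rotation as R
    s=state();c=camera("wrist");H=c["hand_eye"]
    T=np.eye(4);T[:3,:3]=R.from_rotvec(s["eef_rot"]).as_matrix();T[:3,3]=s["ee_pos"]
    W=np.linalg.inv(T@H); c["R"]=W[:3,:3];c["t"]=W[:3,3]
    np.savez(fn+".npz",**c);cv2.imwrite(f"pics/{fn}.png",c["color"][...,::-1]);
    print(s["clock"],"tcp",s["ee_pos"].round(4),"tool y angle",np.degrees(np.arctan2(T[1,1],T[0,1])).round(2),"q",s["qpos"].round(3),"F",s["force"].round(1))
    return c
E
python3 -c "
from h import *
c=wrist('w1')
K=c['camera_matrix']
for p in [(.576,-.088,.059),(.565,-.219,.082)]:
    q=c['R']@p+c['t'];print((K@q/q[2]).round(1))"
```

```text
1.65 tcp [ 0.5543 -0.1269  0.2218] tool y angle 104.19 q [ 0.06   0.29  -0.135 -0.    -1.146 -1.383] F [0.  0.3 0.3]
[352.1 249.9   1. ]
[207.9 209.6   1. ]
```

View pics/w1.png

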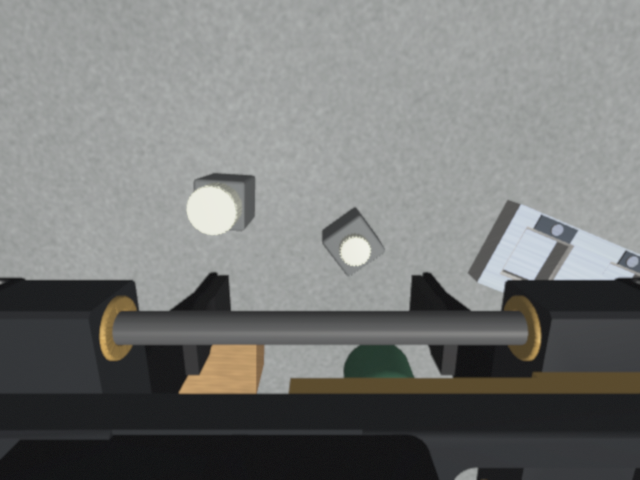

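The wrist view agrees with the triangulation: the short jar's cap is at (355,250) and the tall jar's cap at (212,210). Next I'll fit the jars' edges for yaw.

```bash
cat > fit.py <<'E'
from h import *
def sil(c,roi,ex=None,lo=115,hi=190):
    x0,y0,x1,y1=roi;g=cv2.GaussianBlur(cv2.cvtColor(c["color"],cv2.COLOR_RGB2GRAY),(3,3),0)[y0:y1,x0:x1]
    m=((g<lo)|(g>hi)).astype(np.uint8)
    k=max(cv2.findContours(m,cv2.RETR_EXTERNAL,cv2.CHAIN_APPROX_NONE)[0],key=cv2.contourArea)
    h=cv2.convexHull(k); a=cv2.approxPolyDP(h,2.0,True).reshape(-1,2)+(x0,y0)
    w=(g>hi).astype(np.uint8);kw=max(cv2.findContours(w,cv2.RETR_EXTERNAL,cv2.CHAIN_APPROX_NONE)[0],key=cv2.contourArea)
    return a,np.add(cv2.minEnclosingCircle(kw)[0],(x0,y0)),cv2.minEnclosingCircle(kw)[1]
E
python3 - <<'E'
from fit import *
c=load("w1");t=load("top")
g=cv2.cvtColor(c["color"],cv2.COLOR_RGB2GRAY)
print(g[241,318:390:2],g[215:285:2,350],g[190,185:262:2])
for n,roi,zs,zc in [("short",(310,195,400,285),.048,.062),("tall",(175,160,270,245),.060,.084)]:
    a,cc,r=sil(c,roi)
    print(n,"cap",cc,r,plane(c,cc,zc).round(4))
    P=np.array([plane(c,q,zs) for q in a])
    for i in range(len(a)):
        d=np.roll(P,-1,0)[i]-P[i]; print(a[i],P[i].round(4)[:2],"len",np.linalg.norm(d).round(4),"ang",(np.degrees(np.arctan2(d[1],d[0]))%180).round(1))
E
```

```text
[158 160 109 104 123 132 134 134 135 134 135 126 137 174 207 233 236 237
 237 238 238 239 239 231 190 147 140 141 141 137 119 122 159 158 158 160] [ 62  63  64  83 114 135 138 139 138 132 120 167 225 236 236 236 236 236
 236 236 236 235 235 235 230 190 135 135 134 134 147 155 156 160 161] [165 169 167 165 146 172 219 230 234 235 234 234 234 235 234 235 235 234
 221 194 158 139 134 136 136 138 136 136 135 125  94  88  88  88  88 143
 168 171 168]
short cap [355.36206818 251.5       ] 15.050649642944336 [ 0.5759 -0.0852  0.062 ]
[362 238] [ 0.5653 -0.0802] len 0.0128 ang 52.9
[370 248] [ 0.573 -0.07 ] len 0.0103 ang 5.4
[368 258] [ 0.5833 -0.069 ] len 0.0119 ang 141.4
[358 265] [ 0.5926 -0.0764] len 0.0131 ang 90.5
[345 262] [ 0.5927 -0.0896] len 0.0073 ang 47.2
[341 256] [ 0.5877 -0.0949] len 0.0133 ang 6.8
[343 243] [ 0.5746 -0.0965] len 0.0075 ang 145.6
[349 238] [ 0.5684 -0.0922] len 0.0124 ang 104.2
tall cap [211.21835327 209.47468185] 25.89914321899414 [ 0.5636 -0.2158  0.084 ]
[205 186] [ 0.5505 -0.2306] len 0.0115 ang 99.8
[218 187] [ 0.5485 -0.2193] len 0.0101 ang 72.1
[228 193] [ 0.5516 -0.2097] len 0.0114 ang 43.7
[235 204] [ 0.5599 -0.2018] len 0.0119 ang 15.0
[236 217] [ 0.5714 -0.1987] len 0.0098 ang 163.0
[231 226] [ 0.5808 -0.2016] len 0.0109 ang 141.5
[222 233] [ 0.5894 -0.2084] len 0.0104 ang 114.7
[211 235] [ 0.5937 -0.2179] len 0.0094 ang 86.5
[201 232] [ 0.5932 -0.2273] len 0.0169 ang 53.2
[188 218] [ 0.583  -0.2409] len 0.0184 ang 8.6
[188 198] [ 0.5648 -0.2436] len 0.0073 ang 151.4
[193 192] [ 0.5584 -0.2401] len 0.0124 ang 129.8
```

Run:
```python
from fit import *
c=load("w1")
for n,roi,zs in [("short",(310,195,400,285),.048),("tall",(175,160,270,245),.060)]:
    a,cc,r=sil(c,roi,lo=148,hi=182)
    P=np.array([plane(c,q,zs) for q in a])
    for i in range(len(a)):
        d=np.roll(P,-1,0)[i]-P[i]; print(n,a[i],P[i].round(4)[:2],"len",np.linalg.norm(d).round(4),"ang",(np.degrees(np.arctan2(d[1],d[0]))%180).round(1))
```

```text
short [355 206] [ 0.5371 -0.0951] len 0.0347 ang 52.9
short [377 234] [ 0.558  -0.0674] len 0.0186 ang 37.9
short [384 251] [ 0.5726 -0.056 ] len 0.0437 ang 140.5
short [347 276] [ 0.6063 -0.0838] len 0.0389 ang 51.7
short [323 246] [ 0.5822 -0.1144] len 0.016 ang 21.1
short [321 230] [ 0.5673 -0.1201] len 0.0393 ang 140.3
tall [253 175] [ 0.5305 -0.1912] len 0.0359 ang 14.3
tall [255 215] [ 0.5654 -0.1824] len 0.0183 ang 154.5
tall [243 230] [ 0.5818 -0.1903] len 0.0328 ang 112.5
tall [208 235] [ 0.5944 -0.2206] len 0.018 ang 68.8
tall [191 224] [ 0.5879 -0.2374] len 0.0072 ang 38.9
tall [187 217] [ 0.5823 -0.2419] len 0.0129 ang 12.6
tall [186 203] [ 0.5698 -0.2447] len 0.0233 ang 171.0
tall [194 179] [ 0.5467 -0.241 ] len 0.0175 ang 124.7
tall [212 172] [ 0.5368 -0.2267] len 0.036 ang 100.0
```

{"op": "arm_command", "data": {"commands": [[[-31,34,100],[0,0,-0.64]],[[-31,34,100],[0,0,-0.64]],[[-31,34,100],[0,0,-0.64]],[[-31,34,100],[0,0,-0.64]],[[-31,34,100],[0,0,-0.64]]]}}

```text
clock: 2.2
ee_pos: [0.5724, -0.0907, 0.1215]
eef_rot: [1.345, -2.836, -0.001]
force: [-0.2, 0.3, 0.4]
opening: 0.0868
gripper_force: 0.0
```

Run:
```python
from fit import *
c=wrist("w2");K=c["camera_matrix"]
for z in(.048,.062):
  q=c['R']@(.576,-.086,z)+c['t'];print((K@q/q[2]).round(1))
```

```text
2.2 tcp [ 0.5724 -0.0907  0.1215] tool y angle 140.76 q [ 0.122  0.4   -0.242  0.    -0.931 -0.807] F [-0.2  0.3  0.4]
[318.1 253.8   1. ]
[318.  260.6   1. ]
```

View pics/w2.png

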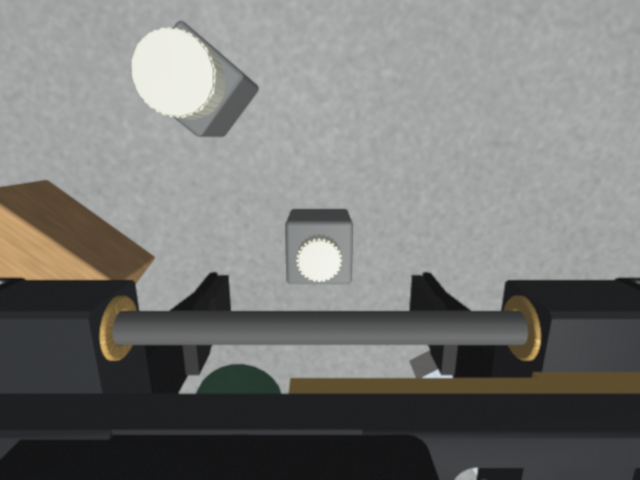

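The short jar is square to the fingers, with its cap at (319,260) as predicted. Next I'll descend and grip.

{"op": "arm_command", "data": {"commands": [[[0,0,50],[0,0,0]],[[0,0,80],[0,0,0]],[[0,0,80],[0,0,0]],[[0,0,80],[0,0,0]]]}}

```text
clock: 2.65
ee_pos: [0.5736, -0.0903, 0.0431]
eef_rot: [1.342, -2.84, 0.001]
force: [0.9, -0.6, 0.3]
opening: 0.0869
gripper_force: 0.0
```

Run:
```python
from workcell import *
import numpy as np
from scipy.spatial.transform import Rotation as R
s=state();M=R.from_rotvec(s["eef_rot"]).as_matrix();p=s["ee_pos"]
print(p.round(4),s["force"].round(1),"to jar, tool mm",(M.T@(np.array([.576,-.086,.025])-p)*1000).round(1),M.round(3).tolist())
```

```text
[ 0.5736 -0.0903  0.0431] [ 0.9 -0.6  0.3] to jar, tool mm [-4.8  0.9 18.1] [[-0.635, -0.773, -0.0], [-0.773, 0.635, -0.001], [0.001, -0.0, -1.0]]
```

{"op": "arm_command", "data": {"commands": [[[-5,1,18],[0,0,0]],[[-5,1,18],[0,0,0]],[[-5,1,18],[0,0,0]]]}}

```text
clock: 2.95
ee_pos: [0.5769, -0.0849, 0.0263]
eef_rot: [-1.343, 2.838, -0.002]
force: [-0.1, -0.3, -0.1]
opening: 0.0873
gripper_force: 0.0
```

{"op": "arm_command", "data": {"commands": [[[0,0,0],[0,0,0]],[[0,0,0],[0,0,0]],[[0,0,0],[0,0,0]],[[0,0,0],[0,0,0]],[[0,0,0],[0,0,0]]], "fingers": 0, "squeeze": 35}}

```text
clock: 3.45
ee_pos: [0.5759, -0.0847, 0.0247]
eef_rot: [-1.344, 2.84, -0.0]
force: [-0.2, -0.8, -0.0]
opening: 0.0549
gripper_force: 0.0
```

{"op": "arm_command", "data": {"commands": [[[0,0,0],[0,0,0]],[[0,0,0],[0,0,0]],[[0,0,0],[0,0,0]]]}}

```text
clock: 3.75
ee_pos: [0.5762, -0.0847, 0.0246]
eef_rot: [-1.344, 2.839, -0.0]
force: [0.5, -0.0, -0.5]
opening: 0.0455
gripper_force: 35.0
```

{"op": "arm_command", "data": {"commands": [[[0,0,-40],[0,0,0]],[[-25,15,-80],[0,0,0.1]],[[-55,35,-115],[0,0,0.25]],[[-85,56,-145],[0,0,0.4]],[[-120,79,-145],[0,0,0.54]]]}}

```text
clock: 4.25
ee_pos: [0.5931, 0.0597, 0.1746]
eef_rot: [-0.526, 3.088, 0.001]
force: [1.2, 0.2, -1.6]
opening: 0.0457
gripper_force: 35.0
```

{"op": "arm_command", "data": {"commands": [[[-30,87,0],[0,0,0.47]],[[-30,87,0],[0,0,0.47]],[[-30,87,0],[0,0,0.47]],[[-30,87,0],[0,0,0.47]],[[-30,87,0],[0,0,0.47]]]}}

```text
clock: 4.75
ee_pos: [0.5892, 0.1498, 0.1688]
eef_rot: [-0.195, -3.134, 0.001]
force: [0.6, -1.3, -2.5]
opening: 0.0459
gripper_force: 35.0
```

{"op": "arm_command", "data": {"commands": [[[0,0,0],[0,0,0]],[[0,0,0],[0,0,0]],[[0,0,0],[0,0,0]]]}}

```text
clock: 5.05
ee_pos: [0.5899, 0.1494, 0.1696]
eef_rot: [-0.199, -3.135, -0.0]
force: [1.2, 0.1, -1.4]
opening: 0.0457
gripper_force: 35.0
```

Run:
```python
from fit import *
c=wrist("w3");K=c["camera_matrix"]
for p in [(.6112,.2397),(.5864,.0513),(.499,.0613),(.5225,.25)]:
  q=c['R']@(*p,.027)+c['t'];print((K@q/q[2]).round(1))
```

```text
5.05 tcp [0.5899 0.1494 0.1696] tool y angle 82.74 q [ 0.514  0.398 -0.111 -0.    -1.062 -2.211] F [ 1.2  0.1 -1.4]
[423.5 235.1   1. ]
[203.8 234.2   1. ]
[193. 128.   1.]
[430.8 127.3   1. ]
```

View pics/w3.png

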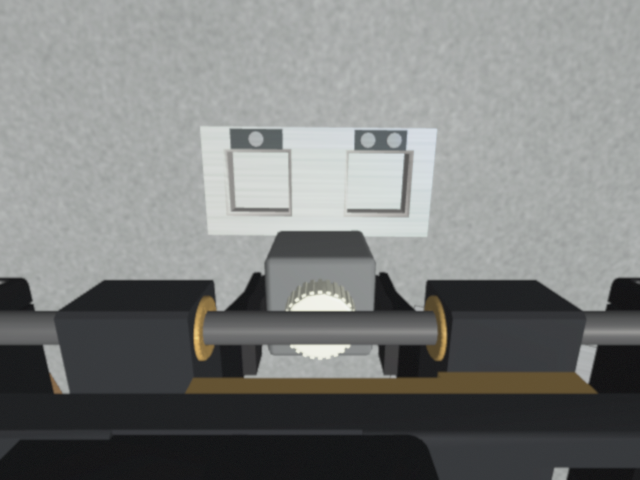

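The holder's corners are near (201,126), (437,128), (429,237) and (208,235), with one stud on the image-left tag, which is the -y pocket. I'll fit the holder outline and check the jar's seat in the hand.

```bash
cat > hold.py <<'E'
from fit import *
def holder(c,roi,z=.027):
    x0,y0,x1,y1=roi;g=cv2.GaussianBlur(cv2.cvtColor(c["color"],cv2.COLOR_RGB2GRAY),(3,3),0)[y0:y1,x0:x1]
    m=(g>192).astype(np.uint8); m=cv2.morphologyEx(m,cv2.MORPH_OPEN,np.ones((3,3),np.uint8))
    k=max(cv2.findContours(m,cv2.RETR_EXTERNAL,cv2.CHAIN_APPROX_NONE)[0],key=cv2.contourArea).reshape(-1,2)+(x0,y0)
    P=np.array([plane(c,q,z)[:2] for q in cv2.convexHull(k).reshape(-1,2)])
    r=cv2.minAreaRect((P*1000).astype(np.float32)); b=cv2.boxPoints(r)/1000
    e=max([b[1]-b[0],b[2]-b[1]],key=np.linalg.norm); e=e*np.sign(e[1])/np.linalg.norm(e)
    ctr=np.array(r[0])/1000
    print("holder",ctr.round(4),"size",np.round(r[1],1),"ydir ang",np.degrees(np.arctan2(e[1],e[0])).round(2),"p1(-y)",(ctr-.05*e).round(4),"p2(+y)",(ctr+.05*e).round(4))
E
python3 - <<'E'
from hold import *
c=load("w3");g=cv2.cvtColor(c["color"],cv2.COLOR_RGB2GRAY)
print(g[150:180:10,190:235:3].tolist(),g[225:245,230].tolist())
holder(c,(180,100,460,231+15))
# dark openings (pocket interior walls) skipped; jar shoulder in hand
z=.1696+.023
for q in [(267,262),(374,262),(271,353)]: print(plane(c,q,z).round(4))
print(g[200:300:2,285].tolist(), g[245:275,320].tolist(),g[330:370:2,282].tolist())
E
```

```text
[[176, 173, 172, 175, 208, 214, 214, 214, 214, 214, 214, 207, 188, 183, 176], [172, 175, 173, 174, 193, 214, 214, 215, 214, 214, 215, 211, 185, 143, 159], [171, 175, 174, 167, 177, 216, 216, 217, 217, 217, 217, 216, 208, 149, 149]] [216, 215, 216, 217, 216, 215, 214, 213, 211, 201, 182, 173, 170, 169, 170, 171, 172, 173, 172, 174]
holder [0.5553 0.1547] size [190.3  90.2] ydir ang 82.17 p1(-y) [0.5485 0.1052] p2(+y) [0.5621 0.2043]
[0.5635 0.134  0.1926]
[0.569  0.1767 0.1926]
[0.6049 0.1288 0.1926]
[217, 216, 215, 215, 143, 111, 162, 171, 186, 215, 215, 216, 218, 219, 219, 181, 70, 67, 68, 69, 68, 68, 70, 70, 70, 71, 71, 71, 79, 104, 124, 131, 137, 140, 140, 140, 140, 140, 140, 139, 139, 140, 140, 140, 139, 140, 139, 140, 139, 140] [71, 70, 70, 70, 71, 71, 71, 71, 71, 71, 73, 79, 92, 104, 117, 124, 129, 131, 135, 138, 141, 142, 142, 142, 142, 142, 141, 142, 141, 142] [125, 128, 120, 111, 107, 103, 97, 106, 137, 139, 139, 137, 127, 167, 167, 167, 175, 177, 171, 168]
```

{"op": "arm_command", "data": {"commands": [[[33,-53,60],[0,0,0.01]],[[33,-53,100],[0,0,0.01]],[[33,-53,100],[0,0,0.01]],[[33,-53,100],[0,0,0.01]],[[33,-53,100],[0,0,0.01]]]}}

```text
clock: 5.6
ee_pos: [0.5519, 0.1021, 0.0705]
eef_rot: [0.213, 3.132, 0.001]
force: [0.9, 0.5, -1.6]
opening: 0.0457
gripper_force: 35.0
```

{"op": "arm_command", "data": {"commands": [[[0,0,0],[0,0,0]],[[0,0,0],[0,0,0]]]}}

```text
clock: 5.8
ee_pos: [0.552, 0.1028, 0.0712]
eef_rot: [0.213, 3.131, 0.003]
force: [-0.5, -0.3, -1.6]
opening: 0.0455
gripper_force: 35.0
```

```bash
cat > go.py <<'E'
import sys,numpy as np
from workcell import state
from scipy.spatial.transform import Rotation as R
def go(x,y,z,ang):
    s=state();M=R.from_rotvec(s["eef_rot"]).as_matrix();p=s["ee_pos"]
    a=np.degrees(np.arctan2(M[1,1],M[0,1]))
    print("clock",s["clock"].round(2),"at",p.round(4),"ang",a.round(2),"q6",s["qpos"][5].round(3),"tilt",M[:,2].round(4),"F",s["force"].round(1),s["wrist_torque"].round(2),"shift mm",(M.T@(np.array([x,y,z])-p)*1000).round(1),"turn",np.radians(a-ang).round(3))
if __name__=="__main__": go(*map(float,sys.argv[1:]))
E
python3 go.py .5509 .1013 .030 82.2
```

```text
Traceback (most recent call last):
  File "go.py", line 8, in <module>
    if __name__=="__main__": go(*map(float,sys.argv[1:]))
                             ~~^^^^^^^^^^^^^^^^^^^^^^^^^^
  File "go.py", line 7, in go
    print("clock",s["clock"].round(2),"at",p.round(4),"ang",a.round(2),"q6",s["qpos"][5].round(3),"tilt",M[:,2].round(4),"F",s["force"].round(1),s["wrist_torque"].round(2),"shift mm",(M.T@(np.array([x,y,z])-p)*1000).round(1),"turn",np.radians(a-ang).round(3))
                  ^^^^^^^^^^^^^^^^
AttributeError: 'float' object has no attribute 'round'
```

{"op": "arm_command", "data": {"commands": [[[1,-1.5,5],[0,0,0]],[[1,-1.5,14],[0,0,0]],[[1,-1.5,20],[0,0,0]],[[1,-1.5,26],[0,0,0]],[[1,-1.5,26],[0,0,0]]]}}

```text
clock: 6.3
ee_pos: [0.549, 0.1006, 0.0424]
eef_rot: [-0.214, -3.133, 0.0]
force: [0.1, 1.3, -2.4]
opening: 0.0456
gripper_force: 35.0
```

```bash
sed -i 's/s\["clock"\].round(2)/s["clock"]/' go.py; python3 go.py .5509 .1013 .030 82.2
```

```text
clock 6.3 at [0.549  0.1006 0.0424] ang 82.19 q6 -2.178 tilt [-1.1e-03 -2.0e-04 -1.0e+00] F [ 0.1  1.3 -2.4] [ 0.41 -0.03 -0.05] shift mm [-1.8  1.  12.4] turn -0.0
```

{"op": "arm_command", "data": {"commands": [[[-1,0.5,6],[0,0,0]],[[-1,0.5,11],[0,0,0]],[[-1,0.5,12.5],[0,0,0]],[[-1,0.5,12.5],[0,0,0]]]}}

```text
clock: 6.7
ee_pos: [0.55, 0.1006, 0.0306]
eef_rot: [-0.214, -3.133, 0.001]
force: [0.5, -0.7, -1.2]
opening: 0.0458
gripper_force: 35.0
```

```bash
python3 go.py .5509 .1013 .030 82.2
```

```text
clock 6.7 at [0.55   0.1006 0.0306] ang 82.19 q6 -2.178 tilt [-1.e-03 -5.e-04 -1.e+00] F [ 0.5 -0.7 -1.2] [-0.02 -0.    0.03] shift mm [-0.8  0.8  0.6] turn -0.0
```

{"op": "arm_command", "data": {"commands": [[[0,0,1.5],[0,0,0]],[[0,0,1.5],[0,0,0]]]}}

```text
clock: 6.9
ee_pos: [0.5504, 0.1008, 0.0297]
eef_rot: [0.214, 3.134, 0.0]
force: [-0.1, 0.2, -1.0]
opening: 0.046
gripper_force: 35.0
```

{"op": "arm_command", "data": {"commands": [[[0,0,0],[0,0,0]],[[0,0,0],[0,0,0]],[[0,0,0],[0,0,0]],[[0,0,0],[0,0,0]]], "fingers": 1}}

```text
clock: 7.3
ee_pos: [0.5505, 0.1009, 0.0298]
eef_rot: [0.214, 3.134, 0.0]
force: [0.1, 0.0, -0.6]
opening: 0.07
gripper_force: 0.0
```

{"op": "arm_command", "data": {"commands": [[[0,0,-20],[0,0,0]],[[0,0,-60],[0,0,0]],[[0,0,-110],[0,0,0]],[[-30,-40,-140],[0,0,0]],[[-30,-40,-140],[0,0,0]]]}}

```text
clock: 7.8
ee_pos: [0.5781, 0.0559, 0.1744]
eef_rot: [0.215, 3.125, 0.004]
force: [-0.7, 0.2, -0.6]
opening: 0.0867
gripper_force: 0.0
```

{"op": "arm_command", "data": {"commands": [[[0,0,0],[0,0,0]],[[0,0,0],[0,0,0]]]}}

```text
clock: 8.0
ee_pos: [0.5733, 0.057, 0.168]
eef_rot: [-0.215, -3.131, 0.001]
force: [-0.1, -0.5, -1.2]
opening: 0.0871
gripper_force: 0.0
```

Run:
```python
from hold import *
c=wrist("w4");K=c["camera_matrix"]
for p in [(.5481,.1017,.053),(.5481,.1017,.067),(.5617,.2007,.027)]:
  q=c['R']@p+c['t'];print((K@q/q[2]).round(1))
```

```text
8.0 tcp [0.5733 0.057  0.168 ] tool y angle 82.15 q [ 3.800e-01  3.480e-01 -1.920e-01 -1.000e-03 -1.034e+00 -2.087e+00] F [-0.1 -0.5 -1.2]
[370.1 193.4   1. ]
[372.6 196.3   1. ]
[486.2 188.6   1. ]
```

View pics/w4.png

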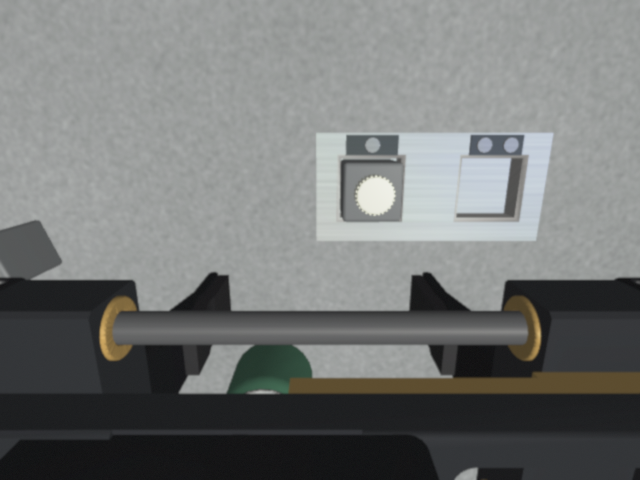

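The short jar sits in the one-stud pocket with its cap at (376,196). Next I'll move to the tall jar.

{"op": "arm_command", "data": {"commands": [[[-17,-137,0],[0,0,0]],[[-17,-137,0],[0,0,0]],[[-17,-137,0],[0,0,0]]]}}

```text
clock: 8.35
ee_pos: [0.5716, -0.0818, 0.1679]
eef_rot: [-0.211, -3.131, 0.001]
force: [0.5, 0.1, 0.3]
opening: 0.0871
gripper_force: 0.0
```

{"op": "arm_command", "data": {"commands": [[[-18,-137,0],[0,0,-0.34]],[[-18,-137,0],[0,0,-0.34]],[[-18,-137,0],[0,0,-0.34]],[[-18,-137,0],[0,0,-0.34]],[[-18,-137,0],[0,0,-0.34]]]}}

```text
clock: 8.85
ee_pos: [0.5711, -0.2192, 0.1677]
eef_rot: [0.316, -3.122, -0.002]
force: [0.3, 0.0, -0.4]
opening: 0.0871
gripper_force: 0.0
```

Run:
```python
from hold import *
c=wrist("w5");K=c["camera_matrix"]
for p in [(.5648,-.219,.060),(.5648,-.219,.084)]:
  q=c['R']@p+c['t'];print((K@q/q[2]).round(1))
g=cv2.cvtColor(c["color"],cv2.COLOR_RGB2GRAY);t=load("top")
```

```text
8.85 tcp [ 0.5711 -0.2192  0.1677] tool y angle 101.57 q [-1.020e-01  4.060e-01 -1.020e-01 -1.000e-03 -1.066e+00 -1.266e+00] F [ 0.3  0.  -0.4]
[318.5 226.4   1. ]
[318.4 234.6   1. ]
```

View pics/w5.png

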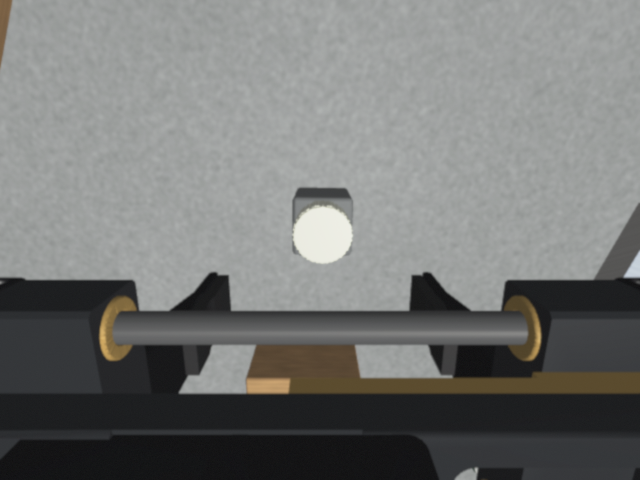

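The tall jar's cap is at (323,234) and the jar is square to the tool. Next I'll descend and grip its body.

{"op": "arm_command", "data": {"commands": [[[6,1.5,30],[0,0,0]],[[6,1.5,70],[0,0,0]],[[6,1.5,100],[0,0,0]],[[6,1.5,115],[0,0,0]],[[6,1.5,115],[0,0,0]]]}}

```text
clock: 9.4
ee_pos: [0.564, -0.2165, 0.0515]
eef_rot: [0.322, -3.118, -0.003]
force: [-0.9, 0.3, -0.7]
opening: 0.0872
gripper_force: 0.0
```

```bash
python3 go.py .5648 -.219 .028 101.6
```

```text
clock 9.4 at [ 0.564  -0.2165  0.0515] ang 101.8 q6 -1.265 tilt [-0.0067  0.0013 -1.    ] F [-0.9  0.3 -0.7] [-0.    0.03  0.04] shift mm [-0.5 -2.7 23.5] turn 0.004
```

{"op": "arm_command", "data": {"commands": [[[0,-2.5,12],[0,0,0]],[[0,-2.5,23.5],[0,0,0]],[[0,-2.5,23.5],[0,0,0]],[[0,-2.5,23.5],[0,0,0]]]}}

```text
clock: 9.8
ee_pos: [0.5665, -0.2213, 0.0312]
eef_rot: [-0.32, 3.125, -0.0]
force: [-0.8, -0.1, 0.2]
opening: 0.0872
gripper_force: 0.0
```

{"op": "arm_command", "data": {"commands": [[[0,0,0],[0,0,0]],[[0,0,0],[0,0,0]],[[0,0,0],[0,0,0]],[[0,0,0],[0,0,0]],[[0,0,0],[0,0,0]]], "fingers": 0, "squeeze": 40}}

```text
clock: 10.3
ee_pos: [0.5664, -0.2214, 0.0312]
eef_rot: [-0.319, 3.125, -0.0]
force: [0.3, -0.5, -0.1]
opening: 0.0551
gripper_force: 0.0
```

{"op": "arm_command", "data": {"commands": [[[0,0,0],[0,0,0]],[[0,0,0],[0,0,0]],[[0,0,0],[0,0,0]]]}}

```text
clock: 10.6
ee_pos: [0.5661, -0.2209, 0.0311]
eef_rot: [0.319, -3.125, -0.001]
force: [-1.2, 3.4, 2.2]
opening: 0.0458
gripper_force: 40.0
```

```bash
python3 go.py .5648 -.219 .028 101.6
```

```text
clock 10.6 at [ 0.5661 -0.2209  0.0311] ang 101.67 q6 -1.26 tilt [-8.e-04  5.e-04 -1.e+00] F [-1.2  3.4  2.2] [0.94 0.43 0.01] shift mm [0.8 2.1 3.1] turn 0.001
```

{"op": "arm_command", "data": {"commands": [[[0,0,-25],[0,0,0]],[[0,0,-65],[0,0,0]],[[-3,10,-110],[0,0,0]],[[-15,45,-145],[0,0,0]],[[-28,90,-160],[0,0,0]]]}}

```text
clock: 11.1
ee_pos: [0.5773, -0.1283, 0.1944]
eef_rot: [-0.314, 3.12, -0.003]
force: [1.3, 0.4, -3.0]
opening: 0.0459
gripper_force: 40.0
```

{"op": "arm_command", "data": {"commands": [[[-14,45,0],[0,0,0]],[[-28,92,0],[0,0,0]],[[-42,138,0],[0,0,0]],[[-56,184,0],[0,0,0.05]],[[-65,213,0],[0,0,0.1]]]}}

```text
clock: 11.6
ee_pos: [0.5959, 0.0972, 0.1899]
eef_rot: [0.163, -3.137, -0.0]
force: [-0.4, -0.6, -2.7]
opening: 0.0456
gripper_force: 40.0
```

{"op": "arm_command", "data": {"commands": [[[-10,40,0],[0,0,0.12]],[[-20,80,0],[0,0,0.24]],[[-20,104,0],[0,0,0.24]],[[-20,104,0],[0,0,0.24]],[[-20,104,0],[0,0,0.24]]]}}

```text
clock: 12.1
ee_pos: [0.6047, 0.1999, 0.1897]
eef_rot: [-0.212, -3.133, 0.002]
force: [0.2, -0.6, -3.3]
opening: 0.0458
gripper_force: 40.0
```

Run:
```python
from hold import *
c=wrist("w6");K=c["camera_matrix"]
holder(c,(100,60,560,240))
from go import go
go(.5617,.2007,.06,82.2)
g=cv2.cvtColor(c["color"],cv2.COLOR_RGB2GRAY)
s=np.array([g[r,320] for r in range(200,300,2)]);print(s.tolist())
```

```text
12.1 tcp [0.6047 0.1999 0.1897] tool y angle 82.25 q [ 0.573  0.429 -0.007 -0.    -1.137 -2.279] F [ 0.2 -0.6 -3.3]
holder [0.5555 0.1548] size [190.3  90.4] ydir ang 82.25 p1(-y) [0.5488 0.1053] p2(+y) [0.5623 0.2044]
clock 12.15 at [0.6048 0.1992 0.19  ] ang 82.19 q6 -2.279 tilt [-0.0016 -0.001  -1.    ] F [-0.3 -0.1 -2.8] [-0.03  0.02  0.  ] shift mm [ 42.8  -4.2 130.1] turn -0.0
[172, 183, 211, 214, 215, 217, 217, 218, 216, 215, 213, 190, 174, 175, 177, 149, 73, 69, 69, 68, 69, 70, 70, 71, 70, 70, 69, 71, 70, 72, 71, 72, 74, 96, 118, 128, 129, 126, 126, 126, 126, 126, 126, 126, 126, 127, 129, 170, 165, 184]
```

View pics/w6.png

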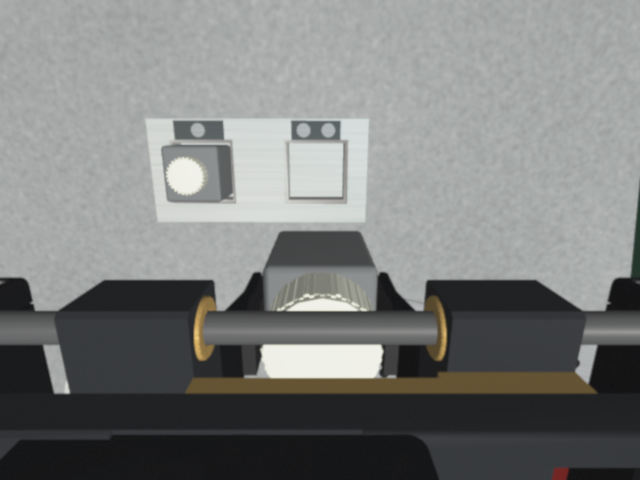

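The two-stud pocket is centred at about (317,170) and empty, the short jar is seated, and the tall jar hangs square in the fingers. Next I'll work out its offset in the hand.

```bash
python3 - <<'E'
from hold import *
for n,tcp,a,row,dz,b in [("w3",(.5899,.1494,.1696),82.74,258,.023,(267,374)),("w6",(.6047,.1999,.1897),82.25,266,.029,(266,376))]:
    c=load(n);a=np.radians(a);x=np.array([-np.sin(a),np.cos(a)]);y=np.array([np.cos(a),np.sin(a)])
    d=plane(c,(320,row),tcp[2]+dz)[:2]-tcp[:2];print(n,"near edge x",d@x)
    print([(plane(c,(u,row+8),tcp[2]+dz)[:2]-tcp[:2])@y for u in b])
E
python3 go.py .5625 .2004 .065 82.2
```

```text
w3 near edge x 0.02591336001038218
[np.float64(-0.018677424510106837), np.float64(0.02450623559988126)]
w6 near edge x 0.024638874270538482
[np.float64(-0.018293763414705504), np.float64(0.024467109398642203)]
clock 12.15 at [0.6048 0.1992 0.19  ] ang 82.19 q6 -2.279 tilt [-0.0016 -0.001  -1.    ] F [-0.3 -0.1 -2.8] [-0.03  0.02  0.  ] shift mm [ 41.9  -4.4 125.1] turn -0.0
```

{"op": "arm_command", "data": {"commands": [[[41,-4.5,20],[0,0,0]],[[41,-4.5,65],[0,0,0]],[[41,-4.5,105],[0,0,0]],[[41,-4.5,122],[0,0,0]],[[41,-4.5,122],[0,0,0]]]}}

```text
clock: 12.65
ee_pos: [0.562, 0.1982, 0.0658]
eef_rot: [-0.217, -3.128, 0.007]
force: [-0.2, 0.2, -1.6]
opening: 0.0458
gripper_force: 40.0
```

{"op": "arm_command", "data": {"commands": [[[0,0,0],[0,0,0]],[[0,0,0],[0,0,0]]]}}

```text
clock: 12.85
ee_pos: [0.5655, 0.201, 0.0709]
eef_rot: [0.214, 3.131, 0.003]
force: [0.2, -0.1, -2.3]
opening: 0.0454
gripper_force: 40.0
```

```bash
python3 go.py .5632 .2005 .036 82.2
```

```text
clock 12.85 at [0.5655 0.201  0.0709] ang 82.17 q6 -2.319 tilt [ 0.0034  0.0017 -1.    ] F [ 0.2 -0.1 -2.3] [ 0.02 -0.03 -0.02] shift mm [ 2.3 -0.9 34.9] turn -0.0
```

{"op": "arm_command", "data": {"commands": [[[2,-0.5,6],[0,0,0]],[[2,-0.5,13],[0,0,0]],[[2,-0.5,19],[0,0,0]],[[2,-0.5,24],[0,0,0]],[[2,-0.5,24],[0,0,0]]]}}

```text
clock: 13.35
ee_pos: [0.5613, 0.2003, 0.0439]
eef_rot: [-0.214, -3.132, 0.002]
force: [-0.4, -0.6, -3.3]
opening: 0.0459
gripper_force: 40.0
```

```bash
python3 go.py .5632 .2005 .036 82.2
```

```text
clock 13.35 at [0.5613 0.2003 0.0439] ang 82.19 q6 -2.321 tilt [-0.0019 -0.0011 -1.    ] F [-0.4 -0.6 -3.3] [ 0.04 -0.01 -0.03] shift mm [-1.8  0.5  7.9] turn -0.0
```

{"op": "arm_command", "data": {"commands": [[[-1,0,4],[0,0,0]],[[-1,0,8],[0,0,0]],[[-1,0,9],[0,0,0]],[[-1,0,9],[0,0,0]]]}}

```text
clock: 13.75
ee_pos: [0.5631, 0.2006, 0.0361]
eef_rot: [0.214, 3.134, 0.0]
force: [0.3, 0.0, -2.2]
opening: 0.046
gripper_force: 40.0
```

```bash
python3 go.py .5632 .2005 .036 82.2
```

```text
clock 13.75 at [0.5631 0.2006 0.0361] ang 82.2 q6 -2.32 tilt [ 3.e-04  1.e-04 -1.e+00] F [ 0.3  0.  -2.2] [-0.07 -0.06  0.01] shift mm [-0.1 -0.1  0.1] turn -0.0
```

{"op": "arm_command", "data": {"commands": [[[0,0,0.5],[0,0,0]],[[0,0,0],[0,0,0]],[[0,0,0],[0,0,0]],[[0,0,0],[0,0,0]],[[0,0,0],[0,0,0]]], "fingers": 1}}

```text
clock: 14.25
ee_pos: [0.5631, 0.2005, 0.0362]
eef_rot: [0.214, 3.134, 0.0]
force: [-0.2, -0.5, -0.1]
opening: 0.0778
gripper_force: 0.0
```

{"op": "arm_command", "data": {"commands": [[[1.5,0,-12],[0,0,0]],[[1.5,0,-30],[0,0,0]],[[1.5,0,-80],[0,0,0]],[[-25,-40,-130],[0,0,0]],[[-25,-40,-130],[0,0,0]]]}}

```text
clock: 14.75
ee_pos: [0.5849, 0.1571, 0.1721]
eef_rot: [0.212, 3.126, 0.006]
force: [0.3, -0.1, 1.1]
opening: 0.0867
gripper_force: 0.0
```

{"op": "arm_command", "data": {"commands": [[[0,0,0],[0,0,0]],[[0,0,0],[0,0,0]]]}}

```text
clock: 14.95
ee_pos: [0.5818, 0.1573, 0.1663]
eef_rot: [-0.215, -3.134, -0.001]
force: [0.2, 0.1, -0.6]
opening: 0.0866
gripper_force: 0.0
```

Run:
```python
from hold import *
from workcell import camera
c=wrist("w7");t=camera("top");s=camera("side")
K=c["camera_matrix"]
for p in [(.5617,.2007,.089),(.5481,.1017,.067)]:
  q=c['R']@p+c['t'];u=(K@q/q[2])[:2];x,y=u.astype(int);print("pred",u.round(1))
  _,cc,r=sil(c,(x-45,y-45,x+50,y+45),lo=5,hi=224);print("cap",cc,r,plane(c,cc,p[2]).round(4))
o=np.zeros((480,800,3),np.uint8);o[:,:640]=c["color"];cr=s["color"][265:385,170:300];o[:300,475:800]=cv2.resize(cr,(325,300))
cv2.imwrite("pics/m7.png",o[...,::-1])
```

```text
14.95 tcp [0.5818 0.1573 0.1663] tool y angle 82.14 q [ 5.320e-01  3.910e-01 -1.300e-01 -1.000e-03 -1.049e+00 -2.240e+00] F [ 0.2  0.1 -0.6]
pred [376.2 209.4]
cap [380.71794891 208.28205109] 30.093204498291016 [0.5614 0.2038 0.089 ]
pred [233.8 203.5]
cap [237.36666489 202.05555725] 17.53621482849121 [0.5474 0.1045 0.067 ]
```

View pics/m7.png

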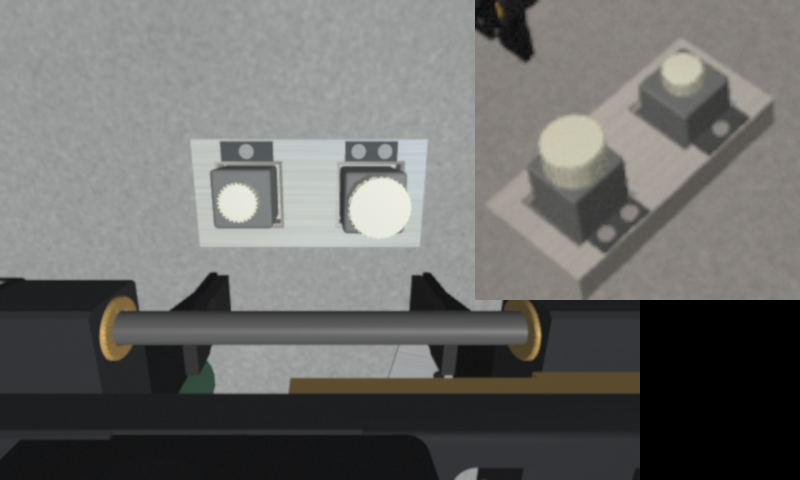

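Both jars are seated in the right pockets; the tall cap is at (380,208) and the short cap at (238,202). Next I'll move over the cap with the fingers open.

```bash
python3 go.py .5611 .2006 .080 82.2
```

```text
clock 15.1 at [0.5813 0.1577 0.1647] ang 82.23 q6 -2.239 tilt [-0.0026 -0.0011 -1.    ] F [ 0.9  0.1 -0.5] [-0.03 -0.02  0.  ] shift mm [25.6 39.9 84.7] turn 0.001
```

{"op": "arm_command", "data": {"commands": [[[25.5,40,20],[0,0,0]],[[25.5,40,50],[0,0,0]],[[25.5,40,75],[0,0,0]],[[25.5,40,75],[0,0,0]],[[25.5,40,75],[0,0,0]]]}}

```text
clock: 15.6
ee_pos: [0.5623, 0.2008, 0.0906]
eef_rot: [-0.212, -3.133, 0.002]
force: [1.3, 0.3, -0.0]
opening: 0.087
gripper_force: 0.0
```

{"op": "arm_command", "data": {"commands": [[[0,0,0],[0,0,0]],[[0,0,0],[0,0,0]]]}}

```text
clock: 15.8
ee_pos: [0.5634, 0.2009, 0.0925]
eef_rot: [0.214, 3.132, 0.002]
force: [0.5, 0.2, -0.2]
opening: 0.0868
gripper_force: 0.0
```

```bash
python3 go.py .5611 .2006 .068 82.2
```

```text
clock 15.8 at [0.5634 0.2009 0.0925] ang 82.19 q6 -2.32 tilt [ 0.0024  0.0014 -1.    ] F [ 0.5  0.2 -0.2] [0.02 0.02 0.04] shift mm [ 2.3 -0.7 24.5] turn -0.0
```

{"op": "arm_command", "data": {"commands": [[[2,-0.5,10],[0,0,0]],[[2,-0.5,20],[0,0,0]],[[2,-0.5,22],[0,0,0]],[[2,-0.5,22],[0,0,0]],[[2,-0.5,22],[0,0,0]]]}}

```text
clock: 16.3
ee_pos: [0.5606, 0.2004, 0.069]
eef_rot: [0.214, 3.134, -0.0]
force: [0.1, 0.4, 0.3]
opening: 0.0871
gripper_force: 0.0
```

```bash
python3 go.py .5611 .2006 .068 82.2
```

```text
clock 16.3 at [0.5606 0.2004 0.069 ] ang 82.2 q6 -2.322 tilt [ 1.e-04 -2.e-04 -1.e+00] F [0.1 0.4 0.3] [ 0.01 -0.06  0.01] shift mm [-0.5  0.3  1. ] turn 0.0
```

{"op": "arm_command", "data": {"commands": [[[-0.5,0.3,1],[0,0,0]],[[-0.5,0.3,1],[0,0,0]],[[-0.5,0.3,1],[0,0,0]],[[-0.5,0.3,1],[0,0,0]],[[-0.5,0.3,1],[0,0,0]]], "fingers": 0, "squeeze": 55}}

```text
clock: 16.8
ee_pos: [0.561, 0.2006, 0.0681]
eef_rot: [0.214, 3.134, 0.0]
force: [-0.1, 1.2, -0.8]
opening: 0.0553
gripper_force: 0.0
```

{"op": "arm_command", "data": {"commands": [[[0,0,0],[0,0,0]],[[0,0,0],[0,0,0]],[[0,0,0],[0,0,0]],[[0,0,0],[0,0,0]],[[0,0,0],[0,0,0]]]}}

```text
clock: 17.3
ee_pos: [0.561, 0.2006, 0.0681]
eef_rot: [0.214, 3.134, 0.0]
force: [-0.4, 1.7, 0.4]
opening: 0.0403
gripper_force: 55.0
```

```bash
python3 go.py .5611 .2006 .068 82.2
```

```text
clock 17.3 at [0.561  0.2006 0.0681] ang 82.2 q6 -2.322 tilt [ 1.e-04  0.e+00 -1.e+00] F [-0.4  1.7  0.4] [0.04 0.04 0.04] shift mm [-0.1  0.   0.1] turn -0.0
```

{"op": "arm_command", "data": {"commands": [[[0,0,0],[0,0,-0.1]],[[0,0,0],[0,0,-0.2]],[[0,0,0],[0,0,-0.3]],[[0,0,0],[0,0,-0.4]],[[0,0,0],[0,0,-0.5]]]}}

```text
clock: 17.8
ee_pos: [0.5615, 0.201, 0.0682]
eef_rot: [-0.572, 3.088, 0.001]
force: [1.6, 0.5, 0.6]
opening: 0.0401
gripper_force: 55.0
```

```bash
python3 go.py .5611 .2006 .068 82.2
```

```text
clock 17.8 at [0.5615 0.201  0.0682] ang 110.99 q6 -1.819 tilt [ 0.0013  0.0012 -1.    ] F [1.6 0.5 0.6] [ 0.14 -0.27 -0.37] shift mm [ 0.5 -0.2  0.2] turn 0.503
```

{"op": "arm_command", "data": {"commands": [[[0,0,0],[0,0,-0.1]],[[0,0,0],[0,0,-0.2]],[[0,0,0],[0,0,-0.3]],[[0,0,0],[0,0,-0.4]],[[0,0,0],[0,0,-0.5]]]}}

```text
clock: 18.3
ee_pos: [0.5618, 0.201, 0.0682]
eef_rot: [-1.318, 2.849, 0.001]
force: [1.5, 1.2, -1.1]
opening: 0.0407
gripper_force: 55.0
```

```bash
python3 go.py .5611 .2006 .068 82.2
```

```text
clock 18.3 at [0.5618 0.201  0.0682] ang 139.64 q6 -1.319 tilt [ 0.0019  0.0015 -1.    ] F [ 1.5  1.2 -1.1] [ 0.23 -0.51 -0.34] shift mm [0.8 0.3 0.2] turn 1.002
```

{"op": "arm_command", "data": {"commands": [[[0,0,0],[0,0,-0.1]],[[0,0,0],[0,0,-0.2]],[[0,0,0],[0,0,-0.3]],[[0,0,0],[0,0,-0.4]],[[0,0,0],[0,0,-0.43]]]}}

```text
clock: 18.8
ee_pos: [0.5621, 0.2012, 0.0683]
eef_rot: [-1.892, 2.504, -0.0]
force: [2.8, 1.6, -2.1]
opening: 0.0404
gripper_force: 55.0
```

```bash
python3 go.py .5611 .2006 .068 82.2
```

```text
clock 18.8 at [0.5621 0.2012 0.0683] ang 164.15 q6 -0.891 tilt [ 0.0024  0.0017 -1.    ] F [ 2.8  1.6 -2.1] [ 0.35 -0.64 -0.38] shift mm [0.8 0.8 0.3] turn 1.43
```

{"op": "arm_command", "data": {"commands": [[[0,0,-2],[0,0,0]],[[0,0,-4],[0,0,0]],[[0,0,-6],[0,0,0]],[[0,0,-6],[0,0,0]]]}}

```text
clock: 19.2
ee_pos: [0.5607, 0.2004, 0.0744]
eef_rot: [1.893, -2.506, 0.0]
force: [0.9, 1.1, -0.9]
opening: 0.0401
gripper_force: 55.0
```

```bash
python3 go.py .5611 .2006 .111 164.15
```

```text
clock 19.2 at [0.5607 0.2004 0.0744] ang 164.13 q6 -0.892 tilt [-3.e-04 -4.e-04 -1.e+00] F [ 0.9  1.1 -0.9] [ 0.33 -0.08 -0.02] shift mm [ -0.3  -0.3 -36.6] turn -0.0
```

Force stays low and the torque has dropped to zero, so the cap is free. I'll lift it straight up.

{"op": "arm_command", "data": {"commands": [[[0,0,-8],[0,0,0]],[[0,0,-16],[0,0,0]],[[0,0,-25],[0,0,0]],[[0,0,-34],[0,0,0]],[[0,0,-37],[0,0,0]]]}}

```text
clock: 19.7
ee_pos: [0.5616, 0.2009, 0.1128]
eef_rot: [-1.892, 2.505, -0.001]
force: [0.8, -0.3, 0.2]
opening: 0.0405
gripper_force: 55.0
```

{"op": "arm_command", "data": {"commands": [[[0,0,0],[0,0,0]],[[0,0,0],[0,0,0]],[[0,0,0],[0,0,0]],[[0,0,0],[0,0,0]],[[0,0,0],[0,0,0]]]}}

```text
clock: 20.2
ee_pos: [0.5608, 0.2005, 0.1107]
eef_rot: [1.893, -2.506, -0.0]
force: [0.4, -0.1, -1.1]
opening: 0.0402
gripper_force: 55.0
```

```bash
python3 go.py .5611 .2006 .111 164.15
python3 - <<'E'
from h import *
from workcell import camera
c=camera("side");K=c["camera_matrix"]
old=np.load("side.npz")["color"]
g=cv2.cvtColor(c["color"],cv2.COLOR_RGB2GRAY)
f=lambda p:(lambda q:(K@q/q[2])[:2])(c['R']@np.array(p)+c['t'])
for n,p in [("plug top",(.561,.2006,.083)),("shoulder",(.561,.2006,.065)),("cap low edge exp",(.561,.2006,.108)),("cap top exp",(.561,.2006,.132)),("base",(.561,.2006,.027))]: print(n,f(p).round(1))
x=int(f((.561,.2006,.083))[0]);print([g[r,x-2:x+3].mean().astype(int) for r in range(260,350,2)])
E
```

```text
clock 20.2 at [0.5608 0.2005 0.1107] ang 164.13 q6 -0.892 tilt [-6.e-04 -4.e-04 -1.e+00] F [ 0.4 -0.1 -1.1] [ 0.07  0.1  -0.01] shift mm [-0.2 -0.2 -0.3] turn -0.0
plug top [209.1 322.6]
shoulder [210.4 329.3]
cap low edge exp [207.3 313. ]
cap top exp [205.6 303.4]
base [212.9 342.8]
[np.int64(103), np.int64(99), np.int64(92), np.int64(84), np.int64(68), np.int64(54), np.int64(35), np.int64(23), np.int64(63), np.int64(122), np.int64(132), np.int64(105), np.int64(54), np.int64(44), np.int64(42), np.int64(43), np.int64(43), np.int64(44), np.int64(44), np.int64(42), np.int64(41), np.int64(42), np.int64(42), np.int64(44), np.int64(44), np.int64(43), np.int64(43), np.int64(57), np.int64(87), np.int64(81), np.int64(82), np.int64(96), np.int64(138), np.int64(170), np.int64(183), np.int64(142), np.int64(80), np.int64(73), np.int64(99), np.int64(105), np.int64(104), np.int64(105), np.int64(106), np.int64(91), np.int64(85)]
```

```bash
python3 -c "
from workcell import *
print(hand_in())"
```

```text
the job is handed in; nothing more can be done
None
```

I handed the job in at about 20 s on the robot's clock. The short jar is in the one-stud pocket and the tall jar in the two-stud pocket. The cap came off after a gripper turn of about 1.43 rad and is held level about 25 mm above the jar's mouth by arm position. The turn, force and cap-height checks all looked right, but the fingers hid the cap in the last picture and the hand-in gave no verdict.

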